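# Close the polish canister at the brassware stall

## Task

The cap of the blue polish canister has been set down on top of its thread. Without lifting it off, turn it backward (counter-clockwise seen from above) until it drops over the thread start, then screw it forward (clockwise) until it is fully home, and let go. Keep the cap level and leave the green canister and the brass bowl where they are.

Things in the scene. Friction and masses are not known exactly. Their poses are not given: they have to be found in the camera images.
- canister: Blue canister, 90 mm diameter, in a fixed wooden holder. Origin on the table under its centre, z up. Shoulder at 85 mm, rim of the neck at 117 mm. Bars on the shoulder, 40 mm from the axis: white along +x (cap closed, a firm stop), yellow 70 degrees counter-clockwise from it (here, give or take 15 degrees, the cap drops 10 mm onto the rim when let go or pushed down with a few N).
- cap: Loose black cap, 70 g, 66 mm diameter, 24 mm high, with a red wing grip on top: 48 mm along x, 16 along y, 30 high, +x end white. Origin: centre of its lower edge, z up. Starts level on the thread, origin at 107 mm, white end 11 to 32 degrees counter-clockwise of the white bar; forward from there it jams. Dropped: origin at 97 mm; then it turns forward freely to the stop, in one grasp; 4 mm side play.
- green_canister: Bystander: green canister of the same shape in its own loose wooden holder, 0.9 kg, its identical cap already home (one solid piece, 151 mm high in all). Origin on the table under its centre.
- bowl: Bystander: loose brass bowl, 100 mm diameter, 50 mm high. Origin at the centre of its underside.

How it is judged:
By the outcome, as a careful person would: the job done as asked, in the order asked, and still so for the second after the job is handed in, with the robot touching nothing.
It also fails if it takes over 38 s, if anything falls off the work surface, if the arm or the gripper's body presses on something with over 40 N, if the wrist force passes 120 N, or if a joint passes its speed limit or range.

## Robot

A 7-joint arm with a two-finger parallel gripper is mounted at the origin on the work surface. World frame = base frame: x ahead of the robot, y to its left, z up, the work surface at z = 0. Lengths are in mm, angles in rad, forces in N, time in s.
With the tool pointing down it reaches from about 400 to 875 mm from the base axis. Payload 4.4 kg.
Tool frame: the origin (TCP) lies midway between the tips of the shut fingers; the grasp point (between the pads) lies 19 mm behind it; x points along the fingers, z is the direction in which the jaws open and shut, and the axes are right-handed (so a half turn about x gives the same grasp; the last joint's range is limited). The gripper opens to 85 mm and grips with 20 to 120 N. Pads are 22 mm wide; open, the fingers measure 114 mm over their backs; the gripper's body (76 mm by 85 mm) begins 54 mm behind the grasp point. The pads swing forward as they close: fully open they stand 13 mm farther back than shut.
Start: joints at [-1.34, 0.628, 0.038, 1.517, -0.027, 0.996, -0.02], TCP at [190.076, 621.602, 231.313] pointing down, gripper open.
Joint ranges: [-3.06, 3.06], [-0.37, 2.12], [-1.25, 1.32], [0.18, 2.47], [-1.1, 4.24], [0.23, 1.98], [-2.94, 2.94]. Speed limits (rad/s): [2.57, 2.57, 3.14, 3.14, 3.14, 3.14, 3.14].

## Interface

Orientations are given as [roll, pitch, yaw] about the fixed x, y, z axes, in that order (R = Rz(yaw) Ry(pitch) Rx(roll)).
In Python, from cell import ctrl gives the robot as it stands. The module is installed in compiled form; this text tells all that it offers.
- The arm moves only by the tool servo_tool, never from a script. Its argument "rows" is a list of rows, each an object of numbers: "dx", "dy", "dz": the shift along the tool's x, y, z in units of 750 mm (1.0 is 750 mm); "wx", "wy", "wz": the turn, a rotation vector about the tool's x, y, z in units of 6 degrees (1.0 is 6 degrees); "fingers": the closure, from 0 (fully open) to 1 (shut). In form: [{"dx": .., "dy": .., "dz": .., "wx": .., "wy": .., "wz": .., "fingers": ..}, ...]. A call has 1 to 5 rows; each row shifts and turns the commanded pose from where the row before left it, along the tool's axes as they then stand; what a row does not reach is not made up. A row lasts 1/8 s, in which the tool goes at most 62.5 mm and 10.7 degrees, less where a joint would pass 70% of its speed; a pose out of reach is approached as far as the arm can. A call with a number of a shift or a turn outside -1 to 1 is refused whole. A call with a gripper value outside its range is refused whole. The fingers move at their own pace and stop on an object; the grip force is fixed at half the most. Time passes only in rows, so rows that do not move let the fingers close. It gives the time, the measured TCP pose, the force and the opening at its end, in the units of the state.
- ctrl.read_state(): the state, without advancing time (a new reading comes with each control period).
- ctrl.get_image(name): name is "side" or "top" or "wrist"; returns the picture (480x640x3 uint8, red, green, blue); there is no depth.
- ctrl.camera_info(name): a dict with "fovy" (degrees; the focal length in pixels is half the picture's height over the tangent of half this angle, whatever the lens; pixels are square), "cx", "cy" (the principal point, pixels), "k1" (the pictures are not rectified: a ray, as slopes to the right and down, at radius r is drawn at 1 + k1 r^2 times it, then the intrinsics apply), "R" (3x3) and "t" (3): a world point X has camera coordinates R X + t. Camera axes: x right, y down, z forward; pixel columns grow to the right and rows downward; lengths in mm; the calibration is good to about 2 mm. A picture is of the moment at which its call begins: read the wrist's pose just before it. camera_info takes no time and is no camera call; for the wrist camera it gives the pose at the moment of the call.
- ctrl.finish_job(): hands the job in, once; it reports no verdict.
Trained networks look in the newest picture that a camera, given by its name, has taken for a name from the list of things; names that differ only in an ending like _2 or _b are one class to them, and where a whole thing is asked for, a point or a joint stands for the part that bears it (a point fixed in the world has none). Each returns a list of dicts, best first, with "conf" (0 to 1); they miss things now and then, are a little off and sometimes report something else, mostly with a low value. They report only what shows in the picture. A call takes as long as a camera call.
- ctrl.search_frame(label, camera): "extent" ([centre column, centre row, width, height] in pixels, round what is visible of it).
- ctrl.silhouettes(label, camera): "region" (480x640 bool, what is visible of it) and "extent" ([centre column, centre row, width, height] in pixels, round what is visible of it).
- ctrl.mark_of(label, camera): "point" ([column, row] in pixels: a listed point, or the origin of a listed thing).
The state is a dict: "clock": time; "qpos": joint angles; "qd": joint speeds; "tau": joint torques, N m; "eef_pos": TCP position; "tool_rot": TCP orientation; "force": force on the tool from outside, world axes, zero at the start; "torque": the same for the moment, N m; "width": finger opening in mm.
Only numpy, scipy, OpenCV 4.12 (cv2) and the standard library are available. Lean on these libraries where they do the work, as an engineer would, in place of code of your own. Each camera call takes 0.05 s, during which the arm holds its last target.

## Working session

There is one attempt and no reset: what is moved stays moved. The work goes in short steps, Python scripts to look and compute and a tool call to move; the robot and the scene stay as the last step left them, time stands still between calls to the robot, and variables do not carry over. Pictures are saved under pics/ and viewed, and the job is handed in when it is done.

Besides the shell and the picture viewer there is one more tool, called after "Emit:" as name(argument=value, ...), one argument or row to a line, values as JSON. servo_tool: Moves the arm, as the interface text tells. Its arguments: {"type":"object","properties":{"rows":{"type":"array"}},"required":["rows"]}

```bash
mkdir -p pics
cat > h.py <<'E'
import numpy as np,cv2
from cell import ctrl
from scipy.spatial.transform import Rotation as Ro
def save(n,f):
    im=ctrl.get_image(n); cv2.imwrite('pics/'+f,im[:,:,::-1]); return im
def info(n):
    c=ctrl.camera_info(n); f=240/np.tan(np.radians(c['fovy'])/2); return f,c
def ray(n,uv):
    f,c=info(n); x=(uv[0]-c['cx'])/f; y=(uv[1]-c['cy'])/f
    a,b=x,y
    for _ in range(30):
        s=1+c['k1']*(a*a+b*b); a,b=x/s,y/s
    R=np.array(c['R']);t=np.array(c['t']); return -R.T@t, R.T@np.array([a,b,1.])
def atz(n,uv,z):
    o,d=ray(n,uv); return o+d*(z-o[2])/d[2]
def proj(n,X):
    f,c=info(n); p=np.array(c['R'])@np.array(X)+np.array(c['t']); a,b=p[0]/p[2],p[1]/p[2]; s=1+c['k1']*(a*a+b*b)
    return np.array([c['cx']+f*a*s,c['cy']+f*b*s])
E
python3 - <<'E'
from h import *
np.set_printoptions(precision=2,suppress=True)
print(ctrl.read_state())
for n in['side','top','wrist']:
    save(n,n+'0.png'); f,c=info(n); print(n,f,np.array(c['R']),c['t'],c['k1'],c['cx'],c['cy'])
    for l in ['canister','cap','green_canister','bowl']:
        print(l,[(round(d['conf'],2),np.round(d['point'])) for d in ctrl.mark_of(l,n)][:2],[(round(d['conf'],2),np.round(d['extent'])) for d in ctrl.search_frame(l,n)][:2])
print(ctrl.read_state()['clock'])
E
```

```text
{'clock': 0.0, 'qpos': array([-1.34,  0.63,  0.04,  1.52, -0.03,  1.  , -0.02]), 'qd': array([-0., -0., -0., -0., -0.,  0., -0.]), 'tau': array([  0.  , -56.34,   1.23, -19.34,   0.01,   0.01,  -0.  ]), 'eef_pos': array([189.88, 621.01, 230.41]), 'tool_rot': array([-3.13,  1.57, -1.85]), 'force': array([-0.37,  0.08,  0.45]), 'torque': array([-0.02,  0.05, -0.02]), 'width': 85.28195442397059}
side 469.7097270985563 [[-0.89 -0.45  0.02]
 [-0.28  0.53 -0.8 ]
 [ 0.35 -0.72 -0.6 ]] [541.   254.03 673.81] 0.0130478813446044 321.09968791518196 238.54626832065404
canister [(0.69, array([310., 341.]))] [(0.64, array([311., 334.,  85.,  81.]))]
cap [(0.67, array([310., 294.]))] [(0.61, array([312., 284.,  47.,  46.]))]
green_canister [(0.58, array([383., 256.]))] [(0.9, array([383., 228.,  76.,  91.]))]
bowl [(0.81, array([282., 254.]))] [(0.61, array([279., 238.,  48.,  40.]))]
top 493.83146179213475 [[ 0.01 -1.   -0.  ]
 [-0.99 -0.01 -0.16]
 [ 0.16  0.   -0.99]] [-20.49 618.6  751.88] -0.09549544301307547 308.8180854538378 250.75597659247364
canister [(0.73, array([224., 290.]))] [(0.95, array([223., 291.,  82.,  80.]))]
cap [(0.79, array([209., 282.]))] [(0.89, array([206., 283.,  46.,  48.]))]
green_canister [(0.93, array([379., 302.]))] [(0.65, array([382., 304.,  99., 100.]))]
bowl [(0.56, array([322., 197.])), (0.43, array([224., 293.]))] [(0.69, array([325., 191.,  57.,  54.]))]
wrist 383.4199962945705 [[ 0.29  0.96  0.  ]
 [ 0.92 -0.28  0.26]
 [ 0.25 -0.08 -0.97]] [-650.37  -33.7   377.77] -0.07705887039036723 319.81419799680805 239.43325133216982
canister [] []
cap [] []
green_canister [] []
bowl [] []
1.35
```

View pics/top0.png

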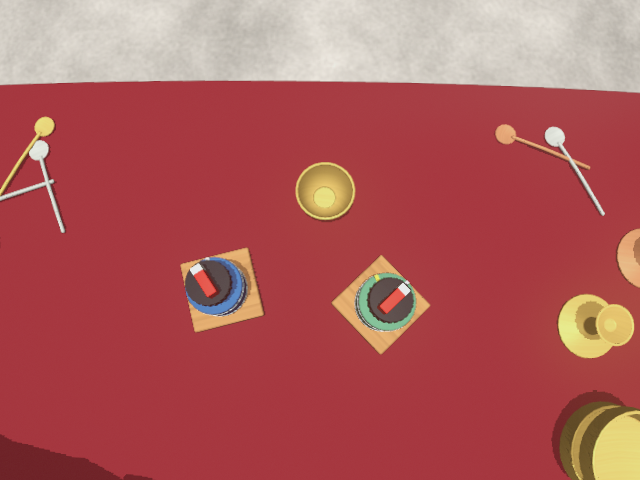

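View pics/side0.png

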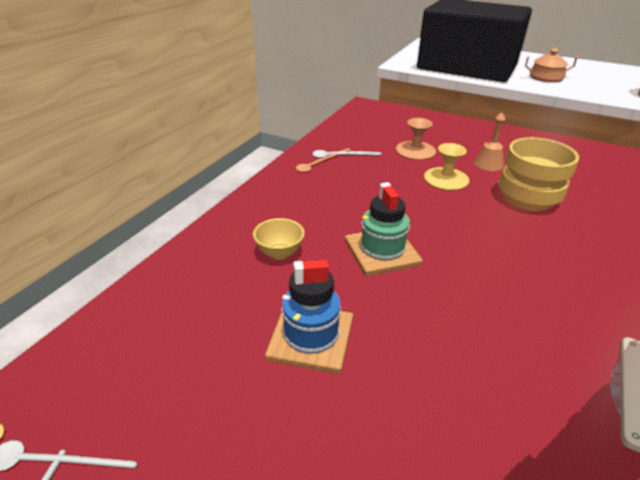

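Run:
```python
import cv2
a=cv2.imread('pics/top0.png')[235:345,165:275];cv2.imwrite('pics/top0c.png',cv2.resize(a,(550,550),interpolation=cv2.INTER_CUBIC))
a=cv2.imread('pics/side0.png')[240:390,250:370];cv2.imwrite('pics/side0c.png',cv2.resize(a,(480,600),interpolation=cv2.INTER_CUBIC))
```

```text
(no output)
```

View pics/top0c.png

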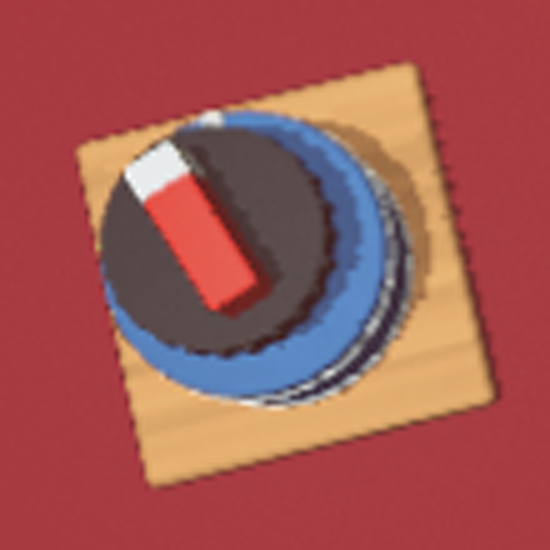

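View pics/side0c.png

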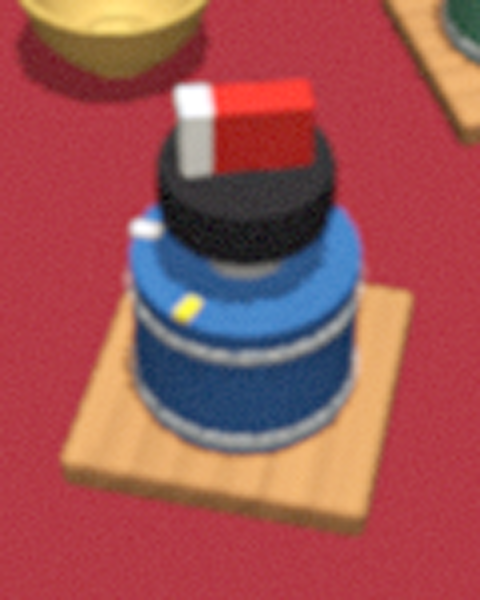

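Run:
```python
from h import *
np.set_printoptions(precision=1,suppress=True)
T=lambda p,z:atz('top',(165+p[0]/5-.4,235+p[1]/5-.4),z)
S=lambda p,z:atz('side',(250+p[0]/4-.4,240+p[1]/4-.4),z)
w=T((212,118),86);print('white top',w,'side',S((146,229),86),'yellow side',S((187,308),86))
# grip top corners (top)
C=[T(p,161) for p in[(123,173),(165,141),(258,280),(214,311)]]
print(np.array(C)); print('grip centre',np.mean(C,0)); d=(C[0]+C[1]-C[2]-C[3])/2;print(np.linalg.norm(d),np.degrees(np.arctan2(d[1],d[0])),np.linalg.norm(C[0]-C[1]))
C=[S(p,161) for p in[(174,88),(213,84),(307,81),(314,97),(178,110)]];print(np.array(C))
print('cap ext', T((104,240),131),T((332,240),131),T((215,125),131),T((215,355),131))
print('origin top', atz('top',(224,290),0),atz('side',(310,341),0))
print('cap', atz('top',(209,282),107),atz('side',(310,294),107))
print('holder corners',[T(p,0)for p in[(78,150),(415,65),(495,400),(150,487)]])
for n,u in(('top',(379,302)),('side',(383,256))):print('green',atz(n,u,0))
for n,u in(('top',(322,197)),('side',(282,254))):print('bowl',atz(n,u,0))
print(Ro.from_euler('xyz',ctrl.read_state()['tool_rot']).as_matrix())
```

```text
white top [599.4 145.   86. ] side [597.6 141.7  86. ] yellow side [562.9 171.   86. ]
[[572.4 153.6 161. ]
 [581.6 142.2 161. ]
 [543.  114.3 161. ]
 [534.2 126.3 161. ]]
grip centre [557.8 134.1 161. ]
47.29215480601813 35.71825582154082 14.685226897690978
[[584.4 140.2 161. ]
 [573.  131.6 161. ]
 [543.5 113.8 161. ]
 [537.2 120.8 161. ]
 [577.  150.4 161. ]]
cap ext [556.4 165.7 131. ] [557.4  98.9 131. ] [590.7 134.5 131. ] [523.6 131.7 131. ]
origin top [557.4 131.5   0. ] [557.8 136.7   0. ]
cap [560.2 136.  107. ] [557.4 138.3 107. ]
holder corners [array([600.3, 209.7,   0. ]), array([631.6,  93.2,   0. ]), array([516.5,  62.4,   0. ]), array([485.2, 179.2,   0. ])]
green [ 540.1 -133.9    0. ]
green [ 531.5 -130.4    0. ]
bowl [723.7 -35.2   0. ]
bowl [715.6 -39.2   0. ]
[[-0.  -1.   0.3]
 [-0.   0.3  1. ]
 [-1.   0.  -0. ]]
```

```bash
cat > plan.py <<'E'
from h import *
def plan(p,a,q,b,n):
    # from pos p, jaw angle a deg to q, b in n rows
    D=(np.array(q)-np.array(p))/n; w=-(b-a)/n/6
    for i in range(n):
        r=np.radians(a); c,s=np.cos(r),np.sin(r)
        print(i,'dx %.4f dy %.4f dz %.4f wx %.3f'%(-D[2]/750,D@[-s,c,0]/750,D@[c,s,0]/750,w)); a-=6*w
def cur():
    s=ctrl.read_state(); M=Ro.from_euler('xyz',s['tool_rot']).as_matrix()
    return s,M,np.degrees(np.arctan2(M[1,2],M[0,2]))
E
python3 - <<'E'
from plan import *
s,M,a=cur(); print(a,M); plan([190.1,621.6,231.3],a,[558,134,240],-54.5,22)
f,c=info('wrist');print('campos',-np.array(c['R']).T@c['t'])
E
```

```text
72.99631672985159 [[-6.28466857e-06 -9.56285959e-01  2.92433180e-01]
 [-1.16785825e-05  2.92433180e-01  9.56285959e-01]
 [-1.00000000e+00  2.59473529e-06 -1.30059101e-05]]
0 dx -0.0005 dy -0.0300 dz -0.0217 wx 0.966
1 dx -0.0005 dy -0.0320 dz -0.0186 wx 0.966
2 dx -0.0005 dy -0.0337 dz -0.0153 wx 0.966
3 dx -0.0005 dy -0.0351 dz -0.0118 wx 0.966
4 dx -0.0005 dy -0.0361 dz -0.0082 wx 0.966
5 dx -0.0005 dy -0.0367 dz -0.0045 wx 0.966
6 dx -0.0005 dy -0.0370 dz -0.0008 wx 0.966
7 dx -0.0005 dy -0.0369 dz 0.0030 wx 0.966
8 dx -0.0005 dy -0.0364 dz 0.0067 wx 0.966
9 dx -0.0005 dy -0.0356 dz 0.0103 wx 0.966
10 dx -0.0005 dy -0.0343 dz 0.0139 wx 0.966
11 dx -0.0005 dy -0.0328 dz 0.0173 wx 0.966
12 dx -0.0005 dy -0.0308 dz 0.0205 wx 0.966
13 dx -0.0005 dy -0.0286 dz 0.0235 wx 0.966
14 dx -0.0005 dy -0.0261 dz 0.0263 wx 0.966
15 dx -0.0005 dy -0.0233 dz 0.0288 wx 0.966
16 dx -0.0005 dy -0.0203 dz 0.0310 wx 0.966
17 dx -0.0005 dy -0.0171 dz 0.0329 wx 0.966
18 dx -0.0005 dy -0.0137 dz 0.0344 wx 0.966
19 dx -0.0005 dy -0.0101 dz 0.0356 wx 0.966
20 dx -0.0005 dy -0.0065 dz 0.0365 wx 0.966
21 dx -0.0005 dy -0.0028 dz 0.0369 wx 0.966
campos [126.77235313 641.19509347 373.65670075]
```

Emit:
servo_tool(
  rows=[
    {"dx": -0.0005,"dy": -0.03,"dz": -0.0217,"wx": 0.966,"fingers": 0},
    {"dx": -0.0005,"dy": -0.032,"dz": -0.0186,"wx": 0.966,"fingers": 0},
    {"dx": -0.0005,"dy": -0.0337,"dz": -0.0153,"wx": 0.966,"fingers": 0},
    {"dx": -0.0005,"dy": -0.0351,"dz": -0.0118,"wx": 0.966,"fingers": 0},
    {"dx": -0.0005,"dy": -0.0361,"dz": -0.0082,"wx": 0.966,"fingers": 0},
  ],
)

```text
schema error: expected keys dx, dy, dz, wx, wy, wz, fingers
```

Emit:
servo_tool(
  rows=[
    {"dx": -0.0005,"dy": -0.0367,"dz": -0.0045,"wx": 0.966,"fingers": 0},
    {"dx": -0.0005,"dy": -0.037,"dz": -0.0008,"wx": 0.966,"fingers": 0},
    {"dx": -0.0005,"dy": -0.0369,"dz": 0.003,"wx": 0.966,"fingers": 0},
    {"dx": -0.0005,"dy": -0.0364,"dz": 0.0067,"wx": 0.966,"fingers": 0},
    {"dx": -0.0005,"dy": -0.0356,"dz": 0.0103,"wx": 0.966,"fingers": 0},
  ],
)

```text
schema error: expected keys dx, dy, dz, wx, wy, wz, fingers
```

Emit:
servo_tool(
  rows=[
    {"dx": -0.0005,"dy": -0.0343,"dz": 0.0139,"wx": 0.966,"fingers": 0},
    {"dx": -0.0005,"dy": -0.0328,"dz": 0.0173,"wx": 0.966,"fingers": 0},
    {"dx": -0.0005,"dy": -0.0308,"dz": 0.0205,"wx": 0.966,"fingers": 0},
    {"dx": -0.0005,"dy": -0.0286,"dz": 0.0235,"wx": 0.966,"fingers": 0},
    {"dx": -0.0005,"dy": -0.0261,"dz": 0.0263,"wx": 0.966,"fingers": 0},
  ],
)

```text
schema error: expected keys dx, dy, dz, wx, wy, wz, fingers
```

Emit:
servo_tool(
  rows=[
    {"dx": -0.0005,"dy": -0.0233,"dz": 0.0288,"wx": 0.966,"fingers": 0},
    {"dx": -0.0005,"dy": -0.0203,"dz": 0.031,"wx": 0.966,"fingers": 0},
    {"dx": -0.0005,"dy": -0.0171,"dz": 0.0329,"wx": 0.966,"fingers": 0},
    {"dx": -0.0005,"dy": -0.0137,"dz": 0.0344,"wx": 0.966,"fingers": 0},
    {"dx": -0.0005,"dy": -0.0101,"dz": 0.0356,"wx": 0.966,"fingers": 0},
  ],
)

```text
schema error: expected keys dx, dy, dz, wx, wy, wz, fingers
```

Emit:
servo_tool(
  rows=[
    {"dx": -0.0005,"dy": -0.0065,"dz": 0.0365,"wx": 0.966,"fingers": 0},
    {"dx": -0.0005,"dy": -0.0028,"dz": 0.0369,"wx": 0.966,"fingers": 0},
    {"fingers": 0},
    {"fingers": 0},
  ],
)

```text
schema error: expected keys dx, dy, dz, wx, wy, wz, fingers
```

Run:
```python
from plan import *
np.set_printoptions(precision=3,suppress=True)
s,M,a=cur(); print(s['clock'],s['eef_pos'],a,M,s['qpos'],s['qd'])
save('wrist','w1.png')
```

```text
1.35 [190.076 621.589 231.305] 72.99631672985159 [[-0.    -0.956  0.292]
 [-0.     0.292  0.956]
 [-1.     0.    -0.   ]] [-1.34   0.628  0.039  1.517 -0.027  0.996 -0.02 ] [ 0.     0.002  0.001 -0.     0.001 -0.001 -0.   ]
```

View pics/w1.png

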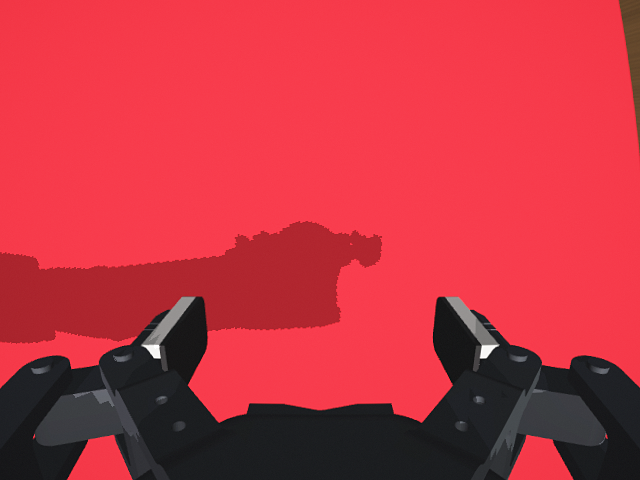

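All keys are needed; the arm has not moved and the wrist picture shows only bare table. Sending it again in full form.

Emit:
servo_tool(
  rows=[
    {"dx": -0.0005,"dy": -0.03,"dz": -0.0217,"wx": 0.966,"wy": 0,"wz": 0,"fingers": 0},
    {"dx": -0.0005,"dy": -0.032,"dz": -0.0186,"wx": 0.966,"wy": 0,"wz": 0,"fingers": 0},
    {"dx": -0.0005,"dy": -0.0337,"dz": -0.0153,"wx": 0.966,"wy": 0,"wz": 0,"fingers": 0},
    {"dx": -0.0005,"dy": -0.0351,"dz": -0.0118,"wx": 0.966,"wy": 0,"wz": 0,"fingers": 0},
    {"dx": -0.0005,"dy": -0.0361,"dz": -0.0082,"wx": 0.966,"wy": 0,"wz": 0,"fingers": 0},
  ],
)

```text
clock: 2.02
eef_pos: [274.2, 510.1, 233.4]
tool_rot: [0.504, 1.57, 1.269]
force: [1.0, 0.4, 0.6]
width: 85.5
```

Emit:
servo_tool(
  rows=[
    {"dx": -0.0005,"dy": -0.0367,"dz": -0.0045,"wx": 0.966,"wy": 0,"wz": 0,"fingers": 0},
    {"dx": -0.0005,"dy": -0.037,"dz": -0.0008,"wx": 0.966,"wy": 0,"wz": 0,"fingers": 0},
    {"dx": -0.0005,"dy": -0.0369,"dz": 0.003,"wx": 0.966,"wy": 0,"wz": 0,"fingers": 0},
    {"dx": -0.0005,"dy": -0.0364,"dz": 0.0067,"wx": 0.966,"wy": 0,"wz": 0,"fingers": 0},
    {"dx": -0.0005,"dy": -0.0356,"dz": 0.0103,"wx": 0.966,"wy": 0,"wz": 0,"fingers": 0},
  ],
)

```text
clock: 2.65
eef_pos: [358.3, 398.6, 235.2]
tool_rot: [0.692, 1.571, 0.948]
force: [0.5, 0.4, -0.8]
width: 85.7
```

Emit:
servo_tool(
  rows=[
    {"dx": -0.0005,"dy": -0.0343,"dz": 0.0139,"wx": 0.966,"wy": 0,"wz": 0,"fingers": 0},
    {"dx": -0.0005,"dy": -0.0328,"dz": 0.0173,"wx": 0.966,"wy": 0,"wz": 0,"fingers": 0},
    {"dx": -0.0005,"dy": -0.0308,"dz": 0.0205,"wx": 0.966,"wy": 0,"wz": 0,"fingers": 0},
    {"dx": -0.0005,"dy": -0.0286,"dz": 0.0235,"wx": 0.966,"wy": 0,"wz": 0,"fingers": 0},
    {"dx": -0.0005,"dy": -0.0261,"dz": 0.0263,"wx": 0.966,"wy": 0,"wz": 0,"fingers": 0},
  ],
)

```text
clock: 3.28
eef_pos: [442.1, 287.7, 237.0]
tool_rot: [1.048, 1.571, 0.798]
force: [0.4, -0.4, -0.0]
width: 85.2
```

Emit:
servo_tool(
  rows=[
    {"dx": -0.0005,"dy": -0.0233,"dz": 0.0288,"wx": 0.966,"wy": 0,"wz": 0,"fingers": 0},
    {"dx": -0.0005,"dy": -0.0203,"dz": 0.031,"wx": 0.966,"wy": 0,"wz": 0,"fingers": 0},
    {"dx": -0.0005,"dy": -0.0171,"dz": 0.0329,"wx": 0.966,"wy": 0,"wz": 0,"fingers": 0},
    {"dx": -0.0005,"dy": -0.0137,"dz": 0.0344,"wx": 0.966,"wy": 0,"wz": 0,"fingers": 0},
    {"dx": -0.0005,"dy": -0.0101,"dz": 0.0356,"wx": 0.966,"wy": 0,"wz": 0,"fingers": 0},
  ],
)

```text
clock: 3.9
eef_pos: [525.7, 176.8, 238.8]
tool_rot: [2.112, 1.571, 1.356]
force: [-0.1, 0.6, 0.1]
width: 85.3
```

Emit:
servo_tool(
  rows=[
    {"dx": -0.0005,"dy": -0.0065,"dz": 0.0365,"wx": 0.966,"wy": 0,"wz": 0,"fingers": 0},
    {"dx": -0.0005,"dy": -0.0028,"dz": 0.0369,"wx": 0.966,"wy": 0,"wz": 0,"fingers": 0},
    {"dx": 0,"dy": 0,"dz": 0,"wx": 0,"wy": 0,"wz": 0,"fingers": 0},
    {"dx": 0,"dy": 0,"dz": 0,"wx": 0,"wy": 0,"wz": 0,"fingers": 0},
  ],
)

```text
clock: 4.4
eef_pos: [557.7, 134.2, 239.2]
tool_rot: [-2.72, 1.57, 2.611]
force: [-0.1, 0.3, 0.9]
width: 85.2
```

Run:
```python
from plan import *
np.set_printoptions(precision=3,suppress=True)
s,M,a=cur(); print(s['clock'],s['eef_pos'],a,M,s['qpos'],s['qd'],s['force'],s['torque'])
save('wrist','w2.png');f,c=info('wrist');np.savez('w2.npz',R=c['R'],t=c['t'])
```

```text
4.4 [557.722 134.179 239.233] -54.527777366539645 [[-0.001  0.814  0.58 ]
 [ 0.001  0.58  -0.814]
 [-1.    -0.    -0.001]] [-0.697  0.587  0.66   1.738 -0.427  0.965 -0.821] [-0.017 -0.005 -0.012  0.006  0.001 -0.001  0.002] [-0.148  0.343  0.865] [ 0.003  0.058 -0.01 ]
```

View pics/w2.png

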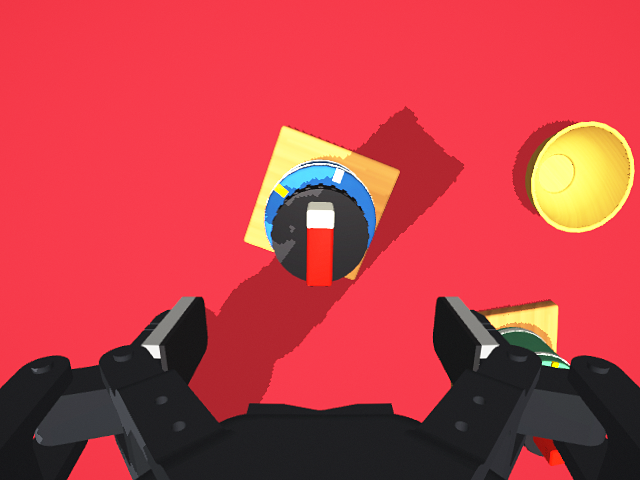

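Run:
```python
import cv2
a=cv2.imread('pics/w2.png')[150:300,255:385];cv2.imwrite('pics/w2c.png',cv2.resize(a,(520,600),interpolation=cv2.INTER_CUBIC))
```

```text
(no output)
```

View pics/w2c.png

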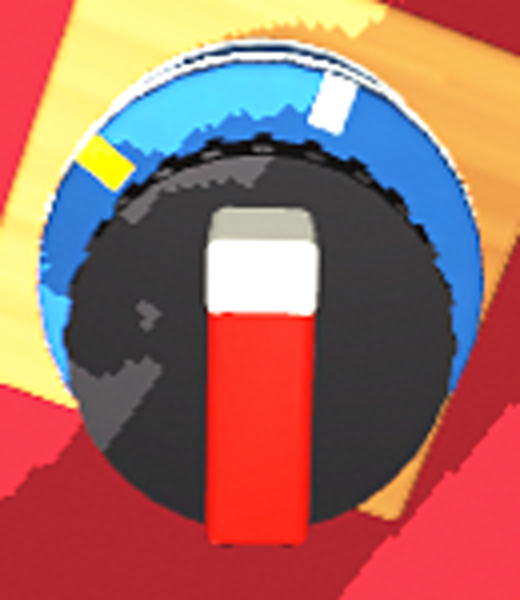

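Run:
```python
from plan import *
np.set_printoptions(precision=1,suppress=True)
W=lambda p,z:atz('wrist',(255+p[0]/4-.4,150+p[1]/4-.4),z)
C=np.array([W(p,161) for p in[(206,240),(317,240),(309,543),(206,543)]]);print(C,C.mean(0))
d=(C[0]+C[1]-C[2]-C[3])/2;print(np.linalg.norm(d),np.degrees(np.arctan2(d[1],d[0])))
w,y=W((333,100),86),W((105,163),86);print(w,y,'bar dist expect 45.9',np.linalg.norm(w-y))
cy=(w+y)/2; v=y-w; v/=np.linalg.norm(v); 
n=np.array([-v[1],v[0],0]); # inwards
c=cy+n*40*np.cos(np.radians(35)); print('centre',c, np.degrees(np.arctan2(*(w-c)[[1,0]])))
print('cap ext',W((70,330),131),W((452,330),131))
```

```text
[[572.4 155.7 161. ]
 [581.9 142.6 161. ]
 [542.9 115.7 161. ]
 [533.6 128.6 161. ]] [557.7 135.6 161. ]
47.34652985972167 34.800085384843115
[595.8 145.7  86. ] [560.4 174.4  86. ] bar dist expect 45.9 45.56434035745821
centre [557.5 134.6  86. ] 16.103789300781777
cap ext [541.3 163.2 131. ] [578.7 110.8 131. ]
```

Emit:
servo_tool(
  rows=[
    {"dx": 0.045,"dy": 0,"dz": 0,"wx": 0,"wy": 0,"wz": 0,"fingers": 0},
    {"dx": 0.045,"dy": 0,"dz": 0,"wx": 0,"wy": 0,"wz": 0,"fingers": 0},
    {"dx": 0.03,"dy": 0,"dz": 0,"wx": 0,"wy": 0,"wz": 0,"fingers": 0},
    {"dx": 0.017,"dy": 0,"dz": 0,"wx": 0,"wy": 0,"wz": 0,"fingers": 0.4},
    {"dx": 0,"dy": 0,"dz": 0,"wx": 0,"wy": 0,"wz": 0,"fingers": 0.5},
  ],
)

```text
clock: 5.08
eef_pos: [557.4, 134.4, 136.3]
tool_rot: [-2.245, 1.569, 3.087]
force: [-0.3, 0.2, -0.7]
width: 51.4
```

Emit:
servo_tool(
  rows=[
    {"dx": 0,"dy": 0,"dz": 0,"wx": 0,"wy": 0,"wz": 0,"fingers": 1},
    {"dx": 0,"dy": 0,"dz": 0,"wx": 0,"wy": 0,"wz": 0,"fingers": 1},
    {"dx": 0,"dy": 0,"dz": 0,"wx": 0,"wy": 0,"wz": 0,"fingers": 1},
    {"dx": 0,"dy": 0,"dz": 0,"wx": 0,"wy": 0,"wz": 0,"fingers": 1},
  ],
)

```text
clock: 5.58
eef_pos: [558.8, 134.0, 137.8]
tool_rot: [1.356, 1.569, 0.405]
force: [-0.3, -0.0, 6.5]
width: 15.0
```

Run:
```python
from plan import *
np.set_printoptions(precision=3,suppress=True)
s,M,a=cur(); print(s['clock'],s['eef_pos'],a,s['qpos'],s['force'],s['torque'],s['width'])
save('wrist','w3.png');save('side','s3.png')
a=cv2.imread('pics/side0.png')[220:370,250:370]
b=cv2.imread('pics/s3.png')[220:370,250:370];cv2.imwrite('pics/s3c.png',cv2.resize(b,(480,600),interpolation=cv2.INTER_CUBIC))
```

```text
5.575 [558.756 134.034 137.803] -54.51159007433627 [-0.634  0.709  0.565  1.834 -0.536  0.753 -0.729] [-0.283 -0.027  6.491] [0.028 0.131 0.001] 14.962123351286566
```

View pics/w3.png

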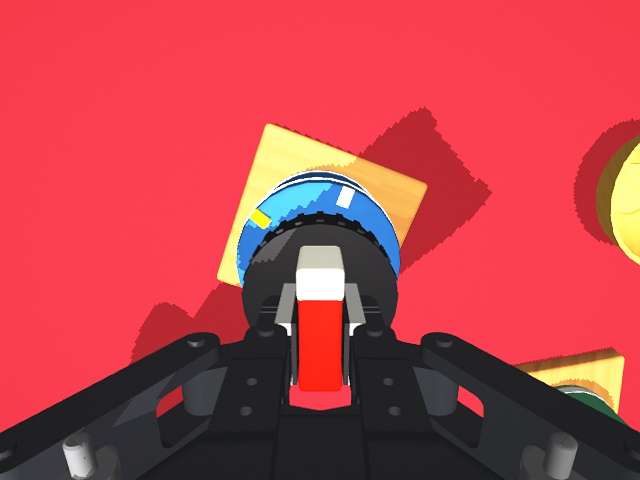

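View pics/s3c.png

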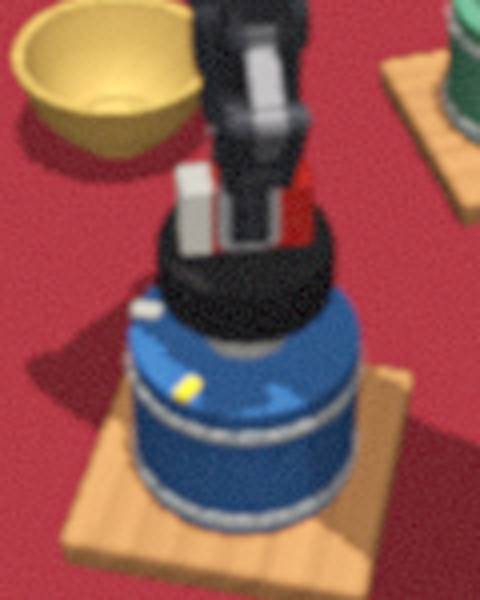

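Emit:
servo_tool(
  rows=[
    {"dx": 0,"dy": 0,"dz": 0,"wx": -0.8,"wy": 0,"wz": 0,"fingers": 1},
    {"dx": 0,"dy": 0,"dz": 0,"wx": -0.8,"wy": 0,"wz": 0,"fingers": 1},
    {"dx": 0,"dy": 0,"dz": 0,"wx": -0.8,"wy": 0,"wz": 0,"fingers": 1},
    {"dx": 0,"dy": 0,"dz": 0,"wx": -0.8,"wy": 0,"wz": 0,"fingers": 1},
    {"dx": 0,"dy": 0,"dz": 0,"wx": -0.8,"wy": 0,"wz": 0,"fingers": 1},
  ],
)

```text
clock: 6.3
eef_pos: [559.0, 133.7, 137.6]
tool_rot: [0.682, 1.568, 0.151]
force: [1.2, -0.0, 3.1]
width: 15.1
```

Run:
```python
from plan import *
np.set_printoptions(precision=3,suppress=True)
s,M,a=cur(); print(s['clock'],s['eef_pos'],a,s['qpos'],s['force'],s['torque'],s['width'])
```

```text
6.3 [558.993 133.749 137.628] -30.38355478765055 [-0.564  0.683  0.446  1.832 -0.426  0.72  -0.411] [ 1.175 -0.023  3.063] [-0.003 -0.119 -0.028] 15.0712040723349
```

Emit:
servo_tool(
  rows=[
    {"dx": 0,"dy": 0,"dz": 0,"wx": -0.8,"wy": 0,"wz": 0,"fingers": 1},
    {"dx": 0,"dy": 0,"dz": 0,"wx": -0.8,"wy": 0,"wz": 0,"fingers": 1},
    {"dx": 0,"dy": 0,"dz": 0,"wx": -0.8,"wy": 0,"wz": 0,"fingers": 1},
    {"dx": 0,"dy": 0,"dz": 0,"wx": -0.8,"wy": 0,"wz": 0,"fingers": 1},
    {"dx": 0,"dy": 0,"dz": 0,"wx": -0.8,"wy": 0,"wz": 0,"fingers": 1},
  ],
)

```text
clock: 6.92
eef_pos: [557.8, 133.7, 136.7]
tool_rot: [-2.662, 1.57, -2.773]
force: [-0.2, 0.0, -1.1]
width: 14.8
```

Emit:
servo_tool(
  rows=[
    {"dx": 0,"dy": 0,"dz": 0,"wx": -0.3,"wy": 0,"wz": 0,"fingers": 1},
    {"dx": 0,"dy": 0,"dz": 0,"wx": 0,"wy": 0,"wz": 0,"fingers": 1},
  ],
)

```text
clock: 7.18
eef_pos: [557.9, 133.8, 136.8]
tool_rot: [2.948, 1.571, 2.865]
force: [0.2, 0.2, 0.4]
width: 14.5
```

Run:
```python
from plan import *
np.set_printoptions(precision=3,suppress=True)
s,M,a=cur(); print(s['clock'],s['eef_pos'],a,M[:,0],s['qpos'],s['force'],s['torque'],s['width'])
save('side','s4.png')
b=cv2.imread('pics/s4.png')[220:370,250:370];cv2.imwrite('pics/s4c.png',cv2.resize(b,(480,600),interpolation=cv2.INTER_CUBIC))
```

```text
7.175 [557.914 133.771 136.752] -4.7730508001202505 [-0.  0. -1.] [-0.486  0.663  0.318  1.831 -0.305  0.696 -0.079] [0.151 0.221 0.373] [ 0.014  0.003 -0.043] 14.540239882974976
```

View pics/s4c.png

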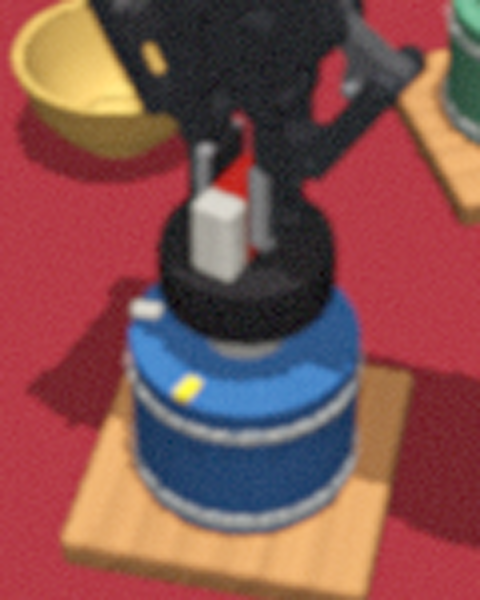

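Emit:
servo_tool(
  rows=[
    {"dx": 0.003,"dy": 0,"dz": 0,"wx": 0,"wy": 0,"wz": 0,"fingers": 1},
    {"dx": 0.003,"dy": 0,"dz": 0,"wx": 0,"wy": 0,"wz": 0,"fingers": 1},
    {"dx": 0,"dy": 0,"dz": 0,"wx": 0,"wy": 0,"wz": 0,"fingers": 1},
  ],
)

```text
clock: 7.6
eef_pos: [557.8, 133.8, 132.0]
tool_rot: [-2.776, 1.57, -2.858]
force: [-0.2, 0.6, -0.4]
width: 14.4
```

Free descent with no force; continue until contact.

Emit:
servo_tool(
  rows=[
    {"dx": 0.003,"dy": 0,"dz": 0,"wx": 0,"wy": 0,"wz": 0,"fingers": 1},
    {"dx": 0.003,"dy": 0,"dz": 0,"wx": 0,"wy": 0,"wz": 0,"fingers": 1},
    {"dx": 0.002,"dy": 0,"dz": 0,"wx": 0,"wy": 0,"wz": 0,"fingers": 1},
    {"dx": 0,"dy": 0,"dz": 0,"wx": 0,"wy": 0,"wz": 0,"fingers": 1},
    {"dx": 0,"dy": 0,"dz": 0,"wx": 0,"wy": 0,"wz": 0,"fingers": 1},
  ],
)

```text
clock: 8.22
eef_pos: [558.1, 133.9, 127.8]
tool_rot: [1.228, 1.57, 1.146]
force: [-4.3, 0.7, 12.3]
width: 14.8
```

Run:
```python
from plan import *
np.set_printoptions(precision=3,suppress=True)
s,M,a=cur(); print(s['clock'],s['eef_pos'],a,M[:,0],s['qpos'],s['force'],s['torque'],s['width'])
save('side','s5.png')
b=cv2.imread('pics/s5.png')[220:370,250:370];cv2.imwrite('pics/s5c.png',cv2.resize(b,(480,600),interpolation=cv2.INTER_CUBIC))
```

```text
8.225 [558.051 133.891 127.793] -4.720140010755574 [ 0.     0.001 -1.   ] [-0.481  0.675  0.311  1.838 -0.312  0.676 -0.072] [-4.338  0.731 12.317] [-0.168  0.775 -0.017] 14.828369976033816
```

View pics/s5c.png

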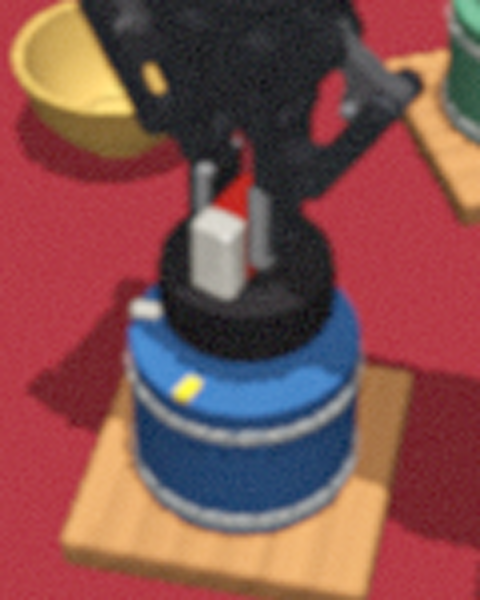

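Emit:
servo_tool(
  rows=[
    {"dx": -0.0022,"dy": 0,"dz": 0,"wx": 0,"wy": 0,"wz": 0,"fingers": 1},
    {"dx": 0,"dy": 0,"dz": 0,"wx": 0.5,"wy": 0,"wz": 0,"fingers": 1},
    {"dx": 0,"dy": 0,"dz": 0,"wx": 0.8,"wy": 0,"wz": 0,"fingers": 1},
    {"dx": 0,"dy": 0,"dz": 0,"wx": 0.8,"wy": 0,"wz": 0,"fingers": 1},
    {"dx": 0,"dy": 0,"dz": 0,"wx": 0.8,"wy": 0,"wz": 0,"fingers": 1},
  ],
)

```text
clock: 8.9
eef_pos: [558.3, 133.8, 127.8]
tool_rot: [0.254, 1.57, -0.135]
force: [1.1, 0.0, 0.2]
width: 14.7
```

Run:
```python
from plan import *
np.set_printoptions(precision=3,suppress=True)
s,M,a=cur(); print(s['clock'],s['eef_pos'],a,M[:,0],s['qpos'],s['force'],s['torque'],s['width'])
```

```text
8.9 [558.343 133.842 127.844] -22.276583119347823 [ 0.001 -0.    -1.   ] [-0.536  0.689  0.399  1.839 -0.396  0.692 -0.299] [1.081 0.038 0.202] [ 0.044 -0.089  0.023] 14.65934433470968
```

Turning freely, at 127.8 mm. Jaw must reach about -75°.

Emit:
servo_tool(
  rows=[
    {"dx": 0,"dy": 0,"dz": 0,"wx": 0.8,"wy": 0,"wz": 0,"fingers": 1},
    {"dx": 0,"dy": 0,"dz": 0,"wx": 0.8,"wy": 0,"wz": 0,"fingers": 1},
    {"dx": 0,"dy": 0,"dz": 0,"wx": 0.8,"wy": 0,"wz": 0,"fingers": 1},
    {"dx": 0,"dy": 0,"dz": 0,"wx": 0.8,"wy": 0,"wz": 0,"fingers": 1},
    {"dx": 0,"dy": 0,"dz": 0,"wx": 0.8,"wy": 0,"wz": 0,"fingers": 1},
  ],
)

```text
clock: 9.52
eef_pos: [558.4, 133.8, 127.9]
tool_rot: [0.459, 1.57, -0.349]
force: [0.3, -0.5, 0.3]
width: 14.8
```

Emit:
servo_tool(
  rows=[
    {"dx": 0,"dy": 0,"dz": 0,"wx": 0.8,"wy": 0,"wz": 0,"fingers": 1},
    {"dx": 0,"dy": 0,"dz": 0,"wx": 0.8,"wy": 0,"wz": 0,"fingers": 1},
    {"dx": 0,"dy": 0,"dz": 0,"wx": 0.8,"wy": 0,"wz": 0,"fingers": 1},
    {"dx": 0,"dy": 0,"dz": 0,"wx": 0.8,"wy": 0,"wz": 0,"fingers": 1},
  ],
)

```text
clock: 10.02
eef_pos: [558.3, 133.7, 127.9]
tool_rot: [0.71, 1.57, -0.432]
force: [0.1, -0.8, 0.0]
width: 14.9
```

Run:
```python
from plan import *
np.set_printoptions(precision=3,suppress=True)
s,M,a=cur(); print(s['clock'],s['eef_pos'],a,M[:,0],s['qpos'],s['force'],s['torque'],s['width'])
```

```text
10.025 [558.332 133.718 127.89 ] -65.4753560531291 [ 0.001 -0.    -1.   ] [-0.659  0.737  0.611  1.842 -0.598  0.753 -0.863] [ 0.125 -0.771  0.023] [-0.139 -0.073 -0.062] 14.85404681173303
```

Emit:
servo_tool(
  rows=[
    {"dx": 0,"dy": 0,"dz": 0,"wx": 0.4,"wy": 0,"wz": 0,"fingers": 1},
    {"dx": 0,"dy": 0,"dz": 0,"wx": 0.4,"wy": 0,"wz": 0,"fingers": 1},
    {"dx": 0,"dy": 0,"dz": 0,"wx": 0.3,"wy": 0,"wz": 0,"fingers": 1},
    {"dx": 0,"dy": 0,"dz": 0,"wx": 0,"wy": 0,"wz": 0,"fingers": 1},
  ],
)

```text
clock: 10.52
eef_pos: [557.9, 133.9, 127.9]
tool_rot: [-1.807, 1.571, -3.062]
force: [0.1, -0.0, 0.3]
width: 14.9
```

Run:
```python
from plan import *
np.set_printoptions(precision=3,suppress=True)
s,M,a=cur(); print(s['clock'],s['eef_pos'],a,s['qpos'],s['force'],s['torque'],s['width'])
```

```text
10.525 [557.945 133.901 127.888] -71.91716465978323 [-0.677  0.746  0.642  1.843 -0.627  0.766 -0.949] [ 0.088 -0.006  0.325] [-0.059 -0.094  0.064] 14.897592087463755
```

Emit:
servo_tool(
  rows=[
    {"dx": 0,"dy": 0,"dz": 0,"wx": 0.3,"wy": 0,"wz": 0,"fingers": 1},
    {"dx": 0,"dy": 0,"dz": 0,"wx": 0.3,"wy": 0,"wz": 0,"fingers": 1},
    {"dx": 0,"dy": 0,"dz": 0,"wx": 0,"wy": 0,"wz": 0,"fingers": 1},
  ],
)

```text
clock: 10.9
eef_pos: [557.9, 134.0, 127.9]
tool_rot: [-1.832, 1.571, 3.133]
force: [-0.1, 0.9, -0.5]
width: 15.2
```

Run:
```python
from plan import *
np.set_printoptions(precision=3,suppress=True)
s,M,a=cur(); print(s['clock'],s['eef_pos'],a,s['force'],s['torque'],s['width'])
```

```text
10.9 [557.881 133.958 127.866] -75.53676246334764 [-0.084  0.931 -0.457] [ 0.013 -0.024  0.017] 15.163391040657011
```

Emit:
servo_tool(
  rows=[
    {"dx": 0,"dy": 0,"dz": 0,"wx": 0.3,"wy": 0,"wz": 0,"fingers": 1},
    {"dx": 0,"dy": 0,"dz": 0,"wx": 0.3,"wy": 0,"wz": 0,"fingers": 1},
    {"dx": 0,"dy": 0,"dz": 0,"wx": 0,"wy": 0,"wz": 0,"fingers": 1},
  ],
)

```text
clock: 11.28
eef_pos: [558.1, 134.2, 127.9]
tool_rot: [1.273, 1.571, -0.107]
force: [1.0, 0.8, -0.6]
width: 14.9
```

Run:
```python
from plan import *
np.set_printoptions(precision=3,suppress=True)
s,M,a=cur(); print(s['clock'],s['eef_pos'],a,s['force'],s['torque'],s['width'])
save('wrist','w6.png');save('top','t6.png')
```

```text
11.275 [558.12  134.202 127.926] -79.06595578483872 [ 0.952  0.758 -0.638] [ 0.261 -0.195  0.478] 14.85788598210887
```

View pics/w6.png

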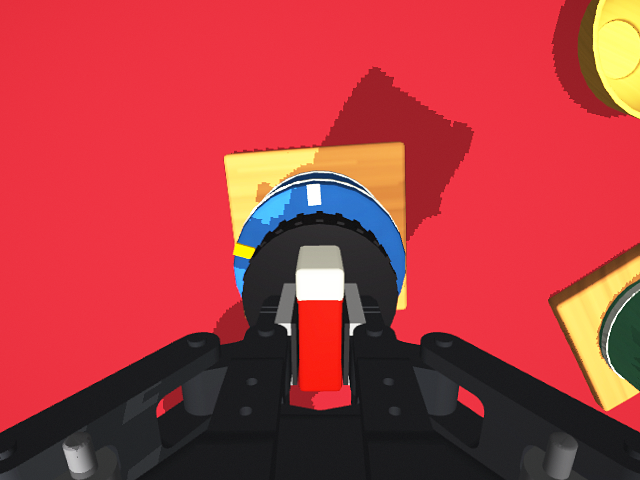

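Emit:
servo_tool(
  rows=[
    {"dx": 0,"dy": 0,"dz": 0,"wx": 0.3,"wy": 0,"wz": 0,"fingers": 1},
    {"dx": 0,"dy": 0,"dz": 0,"wx": 0,"wy": 0,"wz": 0,"fingers": 1},
  ],
)

```text
clock: 11.62
eef_pos: [558.1, 134.2, 127.9]
tool_rot: [0.116, 1.571, -1.294]
force: [1.7, 1.2, -0.8]
width: 14.9
```

Run:
```python
from plan import *
np.set_printoptions(precision=3,suppress=True)
s,M,a=cur(); print(s['clock'],s['eef_pos'],a,s['force'],s['torque'],s['width'])
```

```text
11.625 [558.098 134.153 127.93 ] -80.82564772084524 [ 1.718  1.189 -0.847] [ 0.345 -0.283  1.078] 14.932764596274732
```

Emit:
servo_tool(
  rows=[
    {"dx": 0,"dy": 0,"dz": 0,"wx": -0.3,"wy": 0,"wz": 0,"fingers": 1},
    {"dx": 0,"dy": 0,"dz": 0,"wx": 0,"wy": 0,"wz": 0,"fingers": 0},
    {"dx": 0,"dy": 0,"dz": 0,"wx": 0,"wy": 0,"wz": 0,"fingers": 0},
    {"dx": 0,"dy": 0,"dz": 0,"wx": 0,"wy": 0,"wz": 0,"fingers": 0},
    {"dx": 0,"dy": 0,"dz": 0,"wx": 0,"wy": 0,"wz": 0,"fingers": 0},
  ],
)

```text
clock: 12.25
eef_pos: [557.9, 133.6, 127.9]
tool_rot: [-1.301, 1.571, -2.683]
force: [-0.1, -0.5, 0.7]
width: 84.5
```

Emit:
servo_tool(
  rows=[
    {"dx": -0.02,"dy": 0,"dz": 0,"wx": 0,"wy": 0,"wz": 0,"fingers": 0},
    {"dx": -0.04,"dy": 0,"dz": 0,"wx": 0,"wy": 0,"wz": 0,"fingers": 0},
    {"dx": -0.06,"dy": 0,"dz": 0,"wx": 0,"wy": 0,"wz": 0,"fingers": 0},
    {"dx": -0.04,"dy": 0,"dz": 0,"wx": 0,"wy": 0,"wz": 0,"fingers": 0},
    {"dx": 0,"dy": 0,"dz": 0,"wx": 0,"wy": 0,"wz": 0,"fingers": 0},
  ],
)

```text
clock: 12.88
eef_pos: [559.7, 133.6, 251.2]
tool_rot: [1.625, 1.565, 0.244]
force: [0.4, -0.4, 0.9]
width: 85.4
```

Run:
```python
from plan import *
np.set_printoptions(precision=3,suppress=True)
s,M,a=cur(); print(s['clock'],s['eef_pos'],a,s['force'],s['torque'],s['width'],s['qpos'])
save('wrist','w7.png');save('side','s7.png')
b=cv2.imread('pics/s7.png')[220:370,250:370];cv2.imwrite('pics/s7c.png',cv2.resize(b,(480,600),interpolation=cv2.INTER_CUBIC))
```

```text
12.875 [559.736 133.633 251.217] -79.12799691494128 [ 0.373 -0.428  0.918] [ 0.019 -0.003  0.027] 85.36641524632431 [-0.776  0.614  0.808  1.727 -0.513  1.019 -1.165]
```

View pics/w7.png

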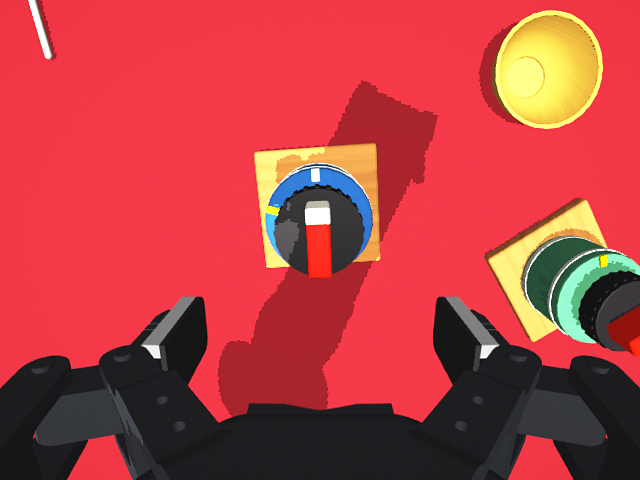

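View pics/s7c.png

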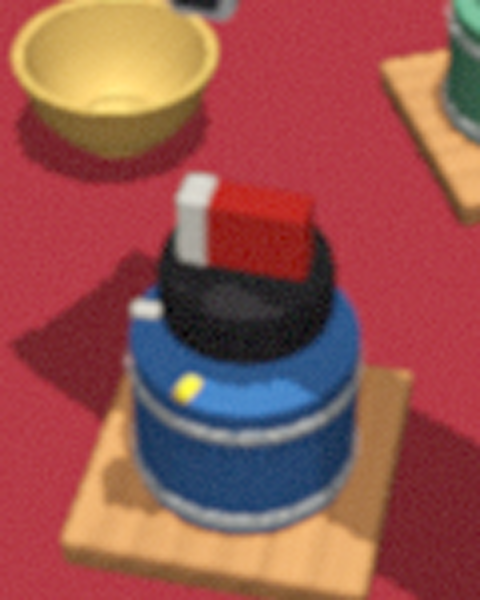

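Cap is down, level, and the wing points to the white bar at (316,175). I check the angle and height numerically before handing in.

Run:
```python
import cv2
a=cv2.imread('pics/w7.png')[150:290,255:385];cv2.imwrite('pics/w7c.png',cv2.resize(a,(520,560),interpolation=cv2.INTER_CUBIC))
```

```text
(no output)
```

View pics/w7c.png

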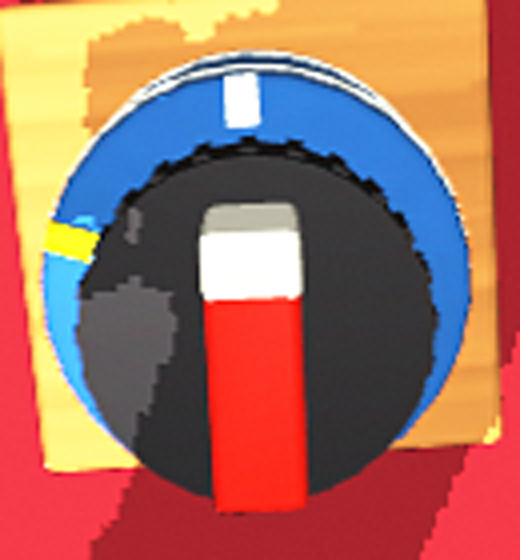

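Run:
```python
from plan import *
np.set_printoptions(precision=1,suppress=True)
print(ctrl.read_state()['clock'])
W=lambda p,z:atz('wrist',(255+p[0]/4-.4,150+p[1]/4-.4),z)
for z in(151,161):
    C=np.array([W(p,z) for p in[(200,232),(302,230),(307,508),(216,512)]]);d=(C[0]+C[1]-C[2]-C[3])/2
    print(z,C.mean(0),np.linalg.norm(d),np.degrees(np.arctan2(d[1],d[0])))
w,y=W((241,100),86),W((70,242),86);cy=(w+y)/2;v=y-w;print(np.linalg.norm(v));v/=np.linalg.norm(v)
c=cy+np.array([-v[1],v[0],0])*40*np.cos(np.radians(35));print(w,y,c,np.degrees(np.arctan2(*(w-c)[[1,0]])))
for l in('green_canister','bowl'):
    save('top','t7.png'); m=ctrl.mark_of(l,'top')[:1]; print(l,m)
```

```text
12.975
151 [556.2 134.9 151. ] 46.987112127207865 12.926664263776397
161 [558.9 135.4 161. ] 45.025641389095824 12.92666426377639
44.76798462572347
[592.9 145.2  86. ] [558.4 173.8  86. ] [554.7 134.3  86. ] 15.944277741793693
green_canister [{'point': [380.5, 304.4], 'conf': 0.94}]
bowl [{'point': [324.5, 197.8], 'conf': 0.64}]
```

Run:
```python
from h import *
print(ctrl.finish_job())
```

```text
the job is handed in; nothing more can be done
None
```

The blue canister's cap is screwed home and released. I handed the job in at about 13 s of the 38 s allowed, with the gripper open and about 100 mm above the cap.

I gripped the cap's wing and turned it back about 50° to the yellow bar. I then pushed it down 10 mm, from 137.8 to 127.8 mm at the tool, with a peak of 12 N. In the same grasp I turned it forward about 75°. The torque rose to 1.1 N m at the firm stop, with the height steady at 127.9 mm.

- **Cap:** after release it looked level in the pictures, and its size fits the dropped height better than the raised one.
- **Angle:** the wing measured 12.9°. The white bar read about 13° in the first side/top pictures and about 16° in both wrist pictures. I put the 3° difference down to measurement error, because the firm stop was clearly felt.
- **Bystanders:** the green canister and bowl showed at the same places in the top picture, within about 2 to 3 pixels. That is within the network's own error.

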